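# Proof-pull a handle on the spring tester

## Robot

A 7-joint arm with a two-finger parallel gripper is mounted at the origin on a cart in front of the work surface, level with it; the furniture and walls round the work are solid. World frame = base frame: x ahead of the robot, y to its left, z up, the work surface at z = 0. Lengths are in m, angles in rad, forces in N, time in s.
With the tool pointing down it reaches from about 0.425 to 0.925 m from the base axis. Payload 6.8 kg.
Tool frame: the origin (TCP) lies at the very end of the fingers, on their centre line; the grasp point (between the pads) lies 19 mm behind it (bot.hold_point_z is the distance from the TCP to the grasp point, in m); z points along the fingers, y is the direction in which the jaws open and shut (so a half turn about z gives the same grasp; the last joint's range is limited). The gripper opens to 85 mm and grips with 20 to 120 N. Pads are 22 mm wide; open, the fingers measure 114 mm over their backs; the gripper's body (76 mm by 85 mm) begins 54 mm behind the grasp point. The pads swing forward as they close: fully open they stand 13 mm farther back than shut.
Start: joints at [1.062, 0.477, 0.022, 1.555, -0.011, 1.109, -0.083], TCP at [0.263, -0.622, 0.231] pointing down, gripper open.
Joint ranges: [-2.96, 2.96], [-0.34, 2.1], [-1.41, 1.46], [0.24, 2.44], [-1.37, 4.51], [0.17, 1.92], [-2.96, 2.96]. Speed limits (rad/s): [2.39, 2.39, 3.14, 3.14, 3.14, 3.14, 3.14].

## Interface

Orientations are given as [roll, pitch, yaw] about the fixed x, y, z axes, in that order (R = Rz(yaw) Ry(pitch) Rx(roll)).
In Python, from station import bot, get_state, optics gives the robot as it stands. Calls block until the motion is done:
- bot.move_pose(position, orientation): joint-space move of the TCP to a pose.
- bot.servo_line(position, vel=0.15, frame=None): straight line of the TCP; frame=None keeps the orientation; vel is the mean speed in m/s.
- bot.goto_joints(angles): joint-space move.
- bot.set_gripper(opening, squeeze=None): opening from 0.0 (shut) to 1.0 (fully open); squeeze is the grip in N (None keeps the last); returns when the fingers have stopped.
- bot.sleep(seconds).
- bot.solve_ik(position, orientation): joint angles nearest the present ones, or None.
- get_state(): the state.
- optics.camera(name): name is "side" or "top"; returns (picture, depth): 420x560x3 uint8, blue, green, red; 420x560 float32, m along the optical axis (not along the pixel's ray), 0 where there is no reading.
- optics.calibration(name): a dict with "camera_matrix" (3x3 intrinsics, pixels), "camera_from_world" (4x4, takes a point from world to camera coordinates). Camera axes: x right, y down, z forward; pixel columns grow to the right and rows downward; lengths in m; the calibration is good to about 2 mm. A picture is of the moment at which its call begins. calibration takes no time and is no camera call.
A pose or a line that the arm cannot do raises bot.PlanningError and nothing moves.
- bot.job_done(): hands the job in, once; it reports no verdict.
The state is a dict: "time_s": time; "qpos": joint angles; "dq": joint speeds; "joint_torque": joint torques, N m; "tool_pos": TCP position; "eef_rot": TCP orientation; "force": force on the tool from outside, world axes, zero at the start; "ft_torque": the same for the moment, N m; "finger_gap": opening from 0.0 (shut) to 1.0 (fully open).
Only numpy, scipy, OpenCV 4.12 (cv2) and the standard library are available. Lean on these libraries where they do the work, as an engineer would, in place of code of your own. Each camera call takes 0.05 s, during which the arm holds its last target.

## Task

Proof-test the orange pull handle on the spring pull tester: lower the eye of the handle over the headed peg on the tester's carriage until it rests on the carriage, then pull the carriage out by the handle, against its spring, until the red pointer stands level with the green index clip. Pull only by the handle, never pull the carriage with the fingers, do not run it out to its end stop, and leave the things on the belt alone. The program finishes while still holding: the gripper keeps the handle pulled with the pointer at the green clip and does not let go.

Things in the scene. Friction and masses are not known exactly. Their poses are not given: they have to be found in the camera images.
- handle: Loose pull handle, about 140 g, lying flat. Origin: middle of the underside, below the grip; x points from the grip to the eye, z up. Orange grip block 18 (x) x 30 (y) mm, up to 45 mm above the underside, on a steel foot 36 x 34 x 6 mm; a bar 16 mm wide and 6 mm thick runs along +x to a round eye. The eye starts to the left of the grip as the robot sees it.
- grip (a point): Point inside the orange grip block, 28 mm above the handle's underside: where to pinch it from above, across either pair of faces.
- eye (a point): Centre of the handle's eye at the underside of the handle, 95 mm from the grip along the handle's x. The eye is a ring of 36 mm outside and 20 mm inside diameter, 6 mm thick.
- tester: Spring pull tester, fixed on the mat. Origin at the underside (3 mm above the table), below the peg's home place; z up. Base x -115..85 mm, 84 mm wide; grey housing x 22..84 mm, 58 mm high; end stop block x -111..-97 mm, 34 mm high; aluminium carriage between. The carriage is pulled out along -x (to the robot's right); +y, with the white scale, faces the robot.
- peg (a point): Foot of the steel peg, on the carriage's flat top, 40 mm above the tester's underside; moves with the carriage, axes as the tester's. Peg 9 mm thick, domed head 14 mm wide from 15 to 22 mm above this point. The hung eye's underside rests at this level, with the handle's x along the tester's x: the grip then stands 95 mm to the -x side of the peg, clear above everything.
- carriage (a joint): How far the carriage is drawn out of its home place, in m: 0 home, 0.070 at the end stop. A spring pulls it home with about 4.5 N at home and 1.5 N more per 10 mm (10.5 N at 40 mm).
- pointer (a point): Tip of the red pointer that sticks out from the carriage over the scale; it moves with the carriage. x as the tester's.
- index (a point): Middle of the green index clip, 10 mm wide along the scale, fixed on the scale for this run. The mark is reached when the pointer tip stands beside the clip: same x in the tester's axes. Axes as the tester's.
- yellow_tape: Bystander: roll of yellow tape lying on the belt behind the tester, 81 mm across, 19 mm high; leave alone.
- plug_gauge: Bystander: black and steel plug gauge, 113 mm long, 22 mm thick, lying on the belt; leave alone.
- box_blades: Bystander: small carton, 35 x 75 x 45 mm, on the belt; leave alone.

How it is judged:
On the way:
1. the eye is down over the peg, resting on the carriage, with the carriage still at home (horizontal distance between eye and peg below 0.008 m and z of eye in the frame of peg between -0.004 and 0.006 m and value of joint carriage below 0.01 m), for 0.2 s.
At the end, for the whole second after the job is handed in: the red pointer is within 5 mm of the middle of the green clip along the scale and still, the eye is on the peg under its head, the handle pulls the carriage with more than 4 N, the gripper holds the handle off the surface and the robot touches no part of the carriage (x of pointer in the frame of index between -0.005 and 0.005 m and velocity of joint carriage between -0.01 and 0.01 m/s and horizontal distance between eye and peg below 0.01 m and z of eye in the frame of peg between -0.004 and 0.013 m and contact force between handle and carriage above 4 N and contact force between the fingers and handle above 4 N and contact force between each of the arm, the fingers and carriage below 0.5 N and height (world z) of handle above 0.025 m); the arm keeps its last pose, push and grip.
It fails at once if the carriage is run out to its end stop (value of joint carriage above 0.067 m).
It fails at once if the carriage is pushed or pulled directly by the fingers (contact force between the fingers and carriage above 2 N and value of joint carriage above 0.006 m).
It fails at once if a bystander on the belt is disturbed (distance of any of yellow_tape, plug_gauge, box_blades from where it was at the start of the episode above 0.02 m).
It also fails if it takes over 51 s, if anything falls off the work surface, if the arm or the gripper's body presses on something with over 40 N, if the wrist force passes 120 N, or if a joint passes its speed limit or range.

## Working session

There is one attempt and no reset: what is moved stays moved. The work goes in short steps, each a Python script; the robot and the scene stay as the last script left them, time stands still between calls to the robot, and variables do not carry over. Pictures are saved under pics/ and viewed, and the job is handed in when it is done.

```bash
mkdir -p pics; ls; python3 - <<'E'
from station import bot,get_state,optics
import cv2,numpy as np
for n in("side","top"):
    p,d=optics.camera(n); cv2.imwrite(f"pics/{n}0.png",p); np.save(f"pics/{n}0.npy",d)
    c=optics.calibration(n); print(n,np.round(c["camera_matrix"],1).tolist(),np.round(c["camera_from_world"],3).tolist())
s=get_state();print(s["time_s"],s["tool_pos"],s["eef_rot"],s["finger_gap"],bot.hold_point_z)
E
```

```text
pics
side [[472.6, 0.0, 278.8], [0.0, 472.6, 208.0], [0.0, 0.0, 1.0]] [[0.999, 0.042, 0.015, -0.564], [0.033, -0.5, -0.865, -0.074], [-0.029, 0.865, -0.501, 1.245], [0.0, 0.0, 0.0, 1.0]]
top [[505.1, 0.0, 288.1], [0.0, 505.1, 201.9], [0.0, 0.0, 1.0]] [[-0.022, -1.0, -0.0, -0.153], [-0.994, 0.022, -0.108, 0.591], [0.107, -0.002, -0.994, 1.327], [0.0, 0.0, 0.0, 1.0]]
0.1 [ 0.26313002 -0.62099373  0.2303918 ] [-3.13986133e+00  1.25669352e-04  4.00852216e-01] 1.0002295636004481 0.0187
```

View pics/side0.png

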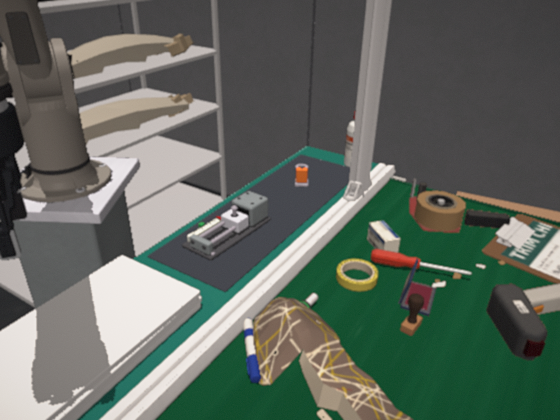

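View pics/top0.png

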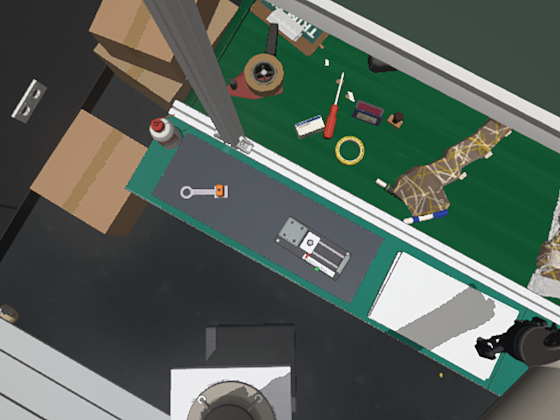

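```bash
python3 - <<'E'
import cv2
t=cv2.imread("pics/top0.png");s=cv2.imread("pics/side0.png")
a=cv2.resize(t[205:285,265:365],None,fx=7,fy=7,interpolation=cv2.INTER_CUBIC);cv2.imwrite("pics/a.png",a)
a=cv2.resize(t[165:215,170:240],None,fx=10,fy=10,interpolation=cv2.INTER_CUBIC);cv2.imwrite("pics/b.png",a)
a=cv2.resize(s[155:265,175:325],None,fx=5,fy=5,interpolation=cv2.INTER_CUBIC);cv2.imwrite("pics/c.png",a)
E
```

```text
(no output)
```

View pics/a.png

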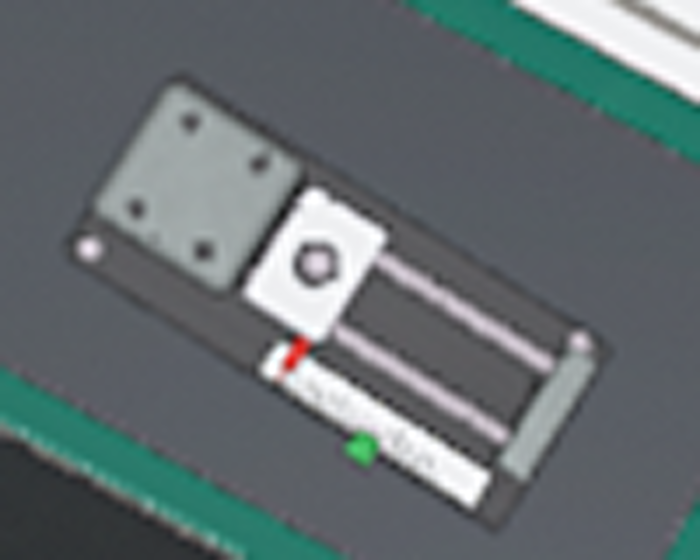

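View pics/b.png

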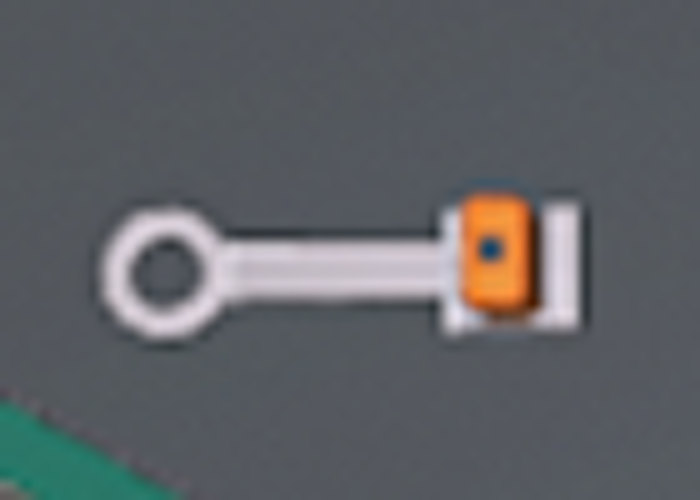

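View pics/c.png

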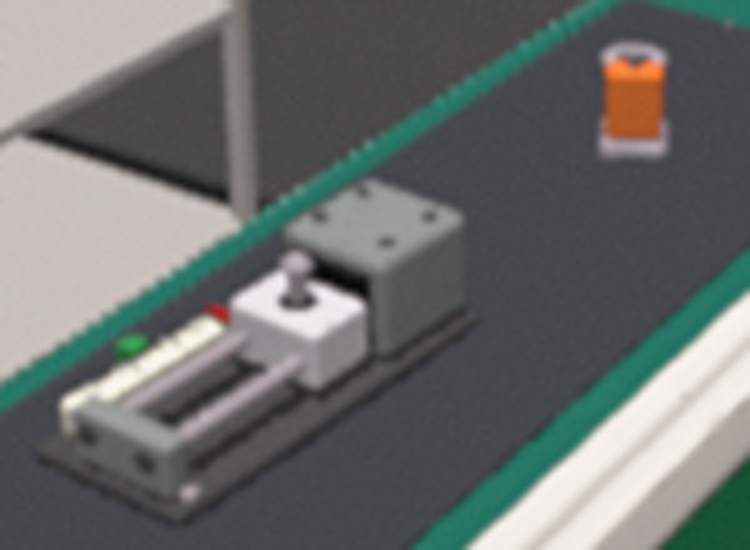

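```bash
cat > h.py <<'E'
import numpy as np,cv2
from station import bot,get_state,optics
def proj(n,P):
    c=optics.calibration(n);T=c["camera_from_world"];p=T[:3,:3]@np.array(P)+T[:3,3];q=c["camera_matrix"]@p;return q[:2]/q[2]
def atz(n,u,v,z):
    c=optics.calibration(n);T=np.array(c["camera_from_world"]);R=T[:3,:3];t=T[:3,3]
    o=-R.T@t;d=R.T@np.linalg.inv(c["camera_matrix"])@np.array([u,v,1.]);return o+d*(z-o[2])/d[2]
def atd(n,u,v,d):
    c=optics.calibration(n);T=np.array(c["camera_from_world"]);p=np.linalg.inv(c["camera_matrix"])@np.array([u,v,1.])*d
    return T[:3,:3].T@(p-T[:3,3])
def crop(x,y,u0,v0,f): return u0+(x+.5)/f-.5, v0+(y+.5)/f-.5
E
python3 - <<'E'
from h import *
np.set_printoptions(precision=4,suppress=True)
D=np.load("pics/top0.npy")
def m(nm,x,y,o,z):
    u,v=crop(x,y,*o);print(nm,(round(u,1),round(v,1)),atz("top",u,v,z)[:2],"depthpt",atd("top",u,v,D[int(round(v)),int(round(u))]))
A=(265,205,7);B=(170,165,10)
m("peghead",316,261,A,.065)
m("carriage top c",316,264,A,.043)
m("housing",198.5,185.5,A,.061)
m("stop",548,413,A,.037)
m("ptr tip",288,369,A,.03)
m("ptr root",304,342,A,.03)
m("clip",362,448,A,.03)
m("scale L",268,368,A,.025); m("scale R",478,498,A,.025)
m("mat",400,450,A,.003)
m("eye",167,272,B,.009)
m("bar",335,270,B,.009)
m("foot",512,266,B,.009)
m("grip",497,252,B,.048)
c=optics.calibration("side")
S=(175,155,5)
D=np.load("pics/side0.npy")
def m2(nm,x,y,z):
    u,v=crop(x,y,*S);print("side",nm,(round(u,1),round(v,1)),atz("side",u,v,z)[:2],atd("side",u,v,D[int(round(v)),int(round(u))]))
m2("peg foot",297,298,.043); m2("peghead",297,262,.062); m2("clip",132,347,.03); m2("ptr",215,313,.03); m2("griptop",634,66,.048)
E
```

```text
peghead (309.7, 241.9) [ 0.4785 -0.2193] depthpt [ 0.4785 -0.2192  0.0661]
carriage top c (309.7, 242.3) [ 0.478  -0.2202] depthpt [ 0.4774 -0.2192  0.066 ]
housing (292.9, 231.1) [ 0.5077 -0.1763] depthpt [ 0.5077 -0.1763  0.0606]
stop (342.9, 263.6) [ 0.4201 -0.3066] depthpt [ 0.4202 -0.3065  0.0382]
ptr tip (305.7, 257.3) [ 0.4388 -0.209 ] depthpt [ 0.4388 -0.209   0.0296]
ptr root (308.0, 253.4) [ 0.4489 -0.2154] depthpt [ 0.4489 -0.2155  0.0281]
clip (316.3, 268.6) [ 0.4084 -0.2364] depthpt [ 0.4084 -0.2363  0.0301]
scale L (302.9, 257.1) [ 0.4393 -0.2016] depthpt [ 0.4393 -0.2016  0.0258]
scale R (332.9, 275.7) [ 0.3884 -0.2802] depthpt [ 0.3879 -0.2814  0.0108]
mat (321.7, 268.9) [ 0.4066 -0.2525] depthpt [ 0.4071 -0.2512  0.0236]
eye (186.2, 191.8) [0.6244 0.1133] depthpt [0.6255 0.1149 0.001 ]
bar (203.1, 191.6) [0.624  0.0672] depthpt [0.6236 0.0667 0.0121]
foot (220.8, 191.2) [0.624  0.0187] depthpt [0.6192 0.0139 0.0452]
grip (219.2, 189.8) [0.6227 0.0175] depthpt [0.6223 0.0171 0.0509]
side peg foot (234.0, 214.2) [ 0.4762 -0.2176] [ 0.4769 -0.2223  0.0459]
side peghead (234.0, 207.0) [ 0.477  -0.2193] [ 0.4774 -0.2216  0.0633]
side clip (201.0, 224.0) [ 0.4079 -0.2412] [ 0.4086 -0.2442  0.0319]
side ptr (217.6, 217.2) [ 0.4389 -0.211 ] [ 0.4391 -0.2118  0.0305]
side griptop (301.4, 167.8) [0.6216 0.0176] [0.6215 0.0142 0.0496]
```

```bash
python3 - <<'E'
from h import *
np.set_printoptions(precision=3,suppress=True)
D=np.load("pics/top0.npy")
for u,v in [(235,145),(245,145),(225,135),(215,110),(200,80),(180,40),(240,158),(200,125),(270,163)]: print(u,v,atd("top",u,v,D[v,u]))
D=np.load("pics/side0.npy")
for u,v in [(370,120),(360,170),(365,185),(352,190),(372,60),(378,10),(352,165)]: print("side",u,v,atd("side",u,v,D[v,u]))
g=np.array([.6235,.018]);q0=get_state()["qpos"]
ax=np.array([.5575,.8302]);peg=np.array([.478,-.2198]);h=peg-.095*ax
for yaw in (0,np.pi,np.pi/2,-np.pi/2): print("grasp",yaw,bot.solve_ik([*g,.04],[np.pi,0,yaw]), bot.solve_ik([*h,.06],[np.pi,0,yaw-.592]))
E
```

```text
235 145 [ 0.744 -0.025  0.045]
245 145 [ 0.75  -0.05   0.017]
225 135 [ 0.759 -0.005  0.097]
215 110 [ 0.746 -0.018  0.366]
200 80 [ 0.745 -0.018  0.546]
180 40 [ 0.745 -0.018  0.708]
240 158 [ 0.718 -0.034 -0.005]
200 125 [0.813 0.076 0.003]
270 163 [ 0.701 -0.117 -0.002]
side 370 120 [ 0.773 -0.045  0.203]
side 360 170 [ 0.764 -0.032  0.07 ]
side 365 185 [ 0.784 -0.017  0.022]
side 352 190 [ 0.749 -0.043  0.02 ]
side 372 60 [ 0.764 -0.033  0.335]
side 378 10 [ 0.765 -0.032  0.436]
side 352 165 [ 0.744 -0.027  0.081]
grasp 0 [ 0.     0.627 -0.175  1.808  0.156  0.719 -1.83 ] [ 0.416  0.464  0.094  2.066 -0.073  0.615 -1.602]
grasp 3.141592653589793 [ 0.378  0.736 -0.71   1.78   0.615  0.861  0.95 ] [ 0.869  0.505 -0.467  2.035  0.354  0.68   1.152]
grasp 1.5707963267948966 [ 0.248  0.68  -0.519  1.79   0.453  0.793 -0.499] [ 0.655  0.47  -0.201  2.049  0.153  0.636 -0.24 ]
grasp -1.5707963267948966 [-0.882  1.113  1.257  1.868 -1.19   1.166 -2.309] [ 0.145  0.499  0.438  2.084 -0.353  0.629 -2.909]
```

```bash
python3 - <<'E'
from h import *
bot.move_pose([.6235,.018,.16],[np.pi,0,-.007])
s=get_state();print(s["time_s"],s["tool_pos"],s["eef_rot"])
bot.servo_line([.6235,.018,.06],vel=.1)
s=get_state();print(s["time_s"],s["tool_pos"],s["force"])
for n in("side","top"):
    p,d=optics.camera(n); cv2.imwrite(f"pics/{n}1.png",p); np.save(f"pics/{n}1.npy",d)
s=cv2.imread("pics/side1.png");t=cv2.imread("pics/top1.png")
cv2.imwrite("pics/d.png",np.hstack([cv2.resize(s[110:210,240:340],None,fx=4,fy=4,interpolation=2),cv2.resize(t[140:240,165:265],None,fx=4,fy=4,interpolation=2)]))
E
```

```text
2.7083 [0.6236384  0.01671817 0.16002674] [ 3.14101643e+00 -1.08861114e-04 -8.57944209e-03]
3.8583 [0.62413005 0.01810878 0.06073731] [ 0.23653291  0.86851023 -0.4324512 ]
```

View pics/d.png

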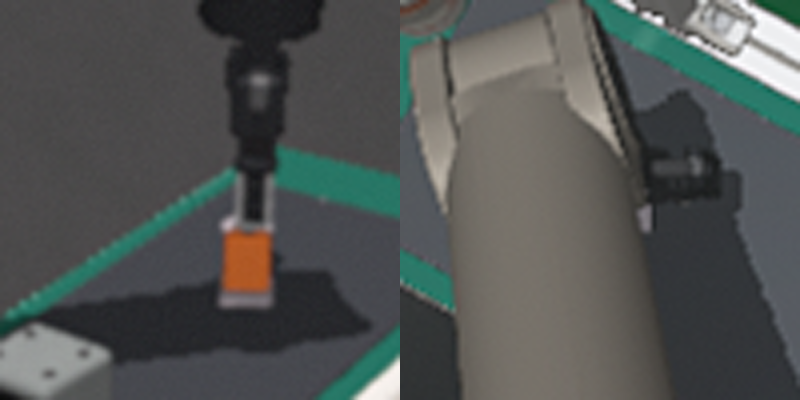

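```bash
python3 - <<'E'
from h import *
for z in(.1,.06,.048): print(z,proj("side",[.6241,.018,z]))
bot.servo_line([.6235,.018,.0125],vel=.06)
s=get_state();print(s["time_s"],s["tool_pos"],s["force"])
bot.set_gripper(0.0,squeeze=80)
s=get_state();print(s["time_s"],s["tool_pos"],s["force"],s["finger_gap"])
x,y,z=s["tool_pos"]
bot.servo_line([.6235,.018,.15],vel=.12)
s=get_state();print(s["time_s"],s["tool_pos"],s["force"],s["finger_gap"])
for n in("side","top"):
    p,d=optics.camera(n); cv2.imwrite(f"pics/{n}2.png",p); np.save(f"pics/{n}2.npy",d)
s=cv2.imread("pics/side2.png");t=cv2.imread("pics/top2.png")
cv2.imwrite("pics/e.png",np.hstack([cv2.resize(s[80:180,240:340],None,fx=4,fy=4,interpolation=2),cv2.resize(t[140:240,165:265],None,fx=4,fy=4,interpolation=2)]))
E
```

```text
0.1 [303.19864673 149.06031436]
0.06 [302.5696147  163.52466919]
0.048 [302.38493674 167.77126934]
4.9 [0.62383702 0.01802183 0.01280479] [0.37379512 0.00591103 0.16287138]
5.525 [0.62382117 0.01808805 0.01281292] [0.64799267 0.07941978 3.5724625 ] 0.2000389345751994
6.825 [0.62284162 0.01787723 0.14901694] [ 0.20188149  0.13631113 -1.59319743] 0.19737908684916308
```

View pics/e.png

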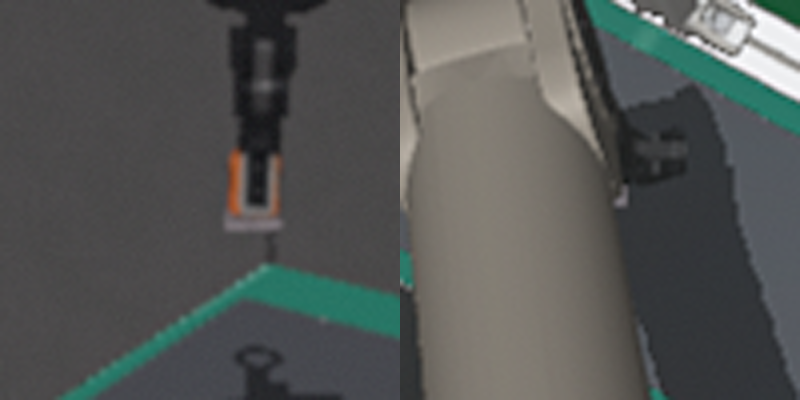

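```bash
python3 - <<'E'
from h import *
ax=np.array([np.cos(np.radians(56.1)),np.sin(np.radians(56.1))]);peg=np.array([.478,-.2198]);h=peg-.095*ax
yaw=np.radians(56.1-90)
bot.move_pose([*h,.15],[np.pi,0,yaw])
s=get_state();print(s["time_s"],s["tool_pos"],s["eef_rot"])
bot.servo_line([*h,.105],vel=.1)
bot.sleep(.2)
s=get_state();print(s["time_s"],s["tool_pos"],s["eef_rot"],s["force"],h)
for n in("side","top"):
    p,d=optics.camera(n); cv2.imwrite(f"pics/{n}3.png",p); np.save(f"pics/{n}3.npy",d)
s=cv2.imread("pics/side3.png");t=cv2.imread("pics/top3.png")
cv2.imwrite("pics/f.png",cv2.resize(s[150:250,170:300],None,fx=6,fy=6,interpolation=2))
cv2.imwrite("pics/g.png",cv2.resize(t[205:285,265:365],None,fx=7,fy=7,interpolation=2))
E
```

```text
8.3167 [ 0.4265269  -0.29733695  0.15008387] [-3.14066072e+00 -5.64441316e-04 -5.88624386e-01]
9.1167 [ 0.42553457 -0.29891124  0.10568539] [-3.14148669e+00 -1.40417662e-03 -5.91628879e-01] [-0.69099153 -0.17183314 -1.69467613] [ 0.42501421 -0.29865117]
```

View pics/f.png

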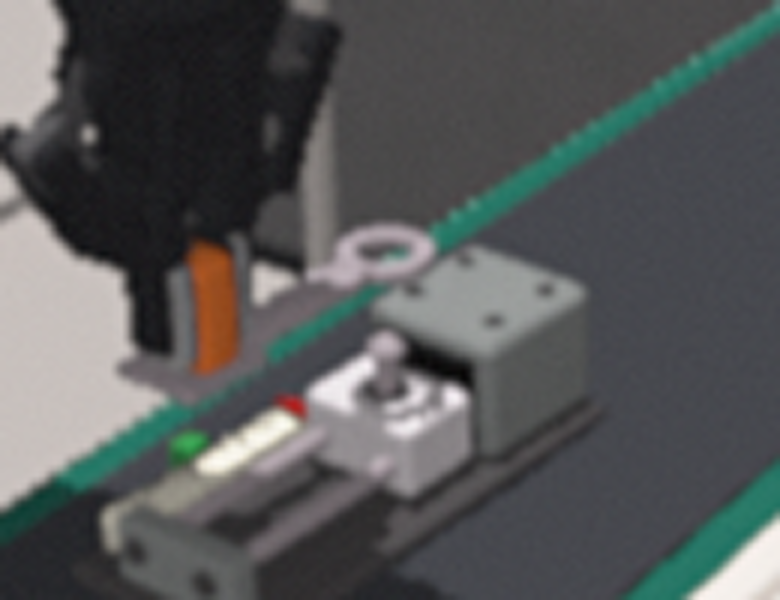

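View pics/g.png

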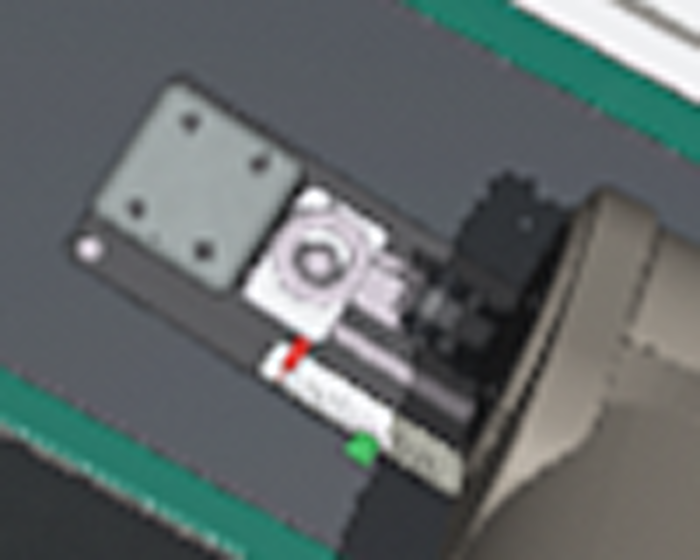

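```bash
python3 - <<'E'
import cv2
t=cv2.imread("pics/top3.png");s=cv2.imread("pics/side3.png")
a=cv2.resize(t[227:257,295:325],None,fx=20,fy=20,interpolation=cv2.INTER_CUBIC);cv2.imwrite("pics/i.png",a)
a=cv2.resize(s[182:222,215:255],None,fx=15,fy=15,interpolation=cv2.INTER_CUBIC);cv2.imwrite("pics/j.png",a)
E
```

```text
(no output)
```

View pics/i.png

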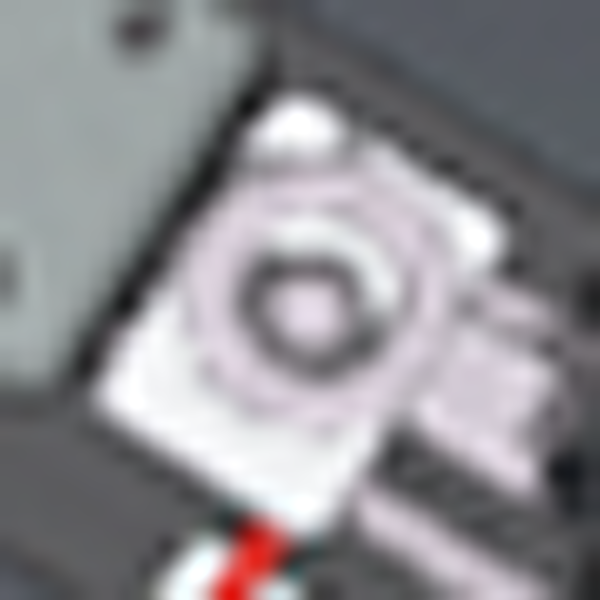

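View pics/j.png

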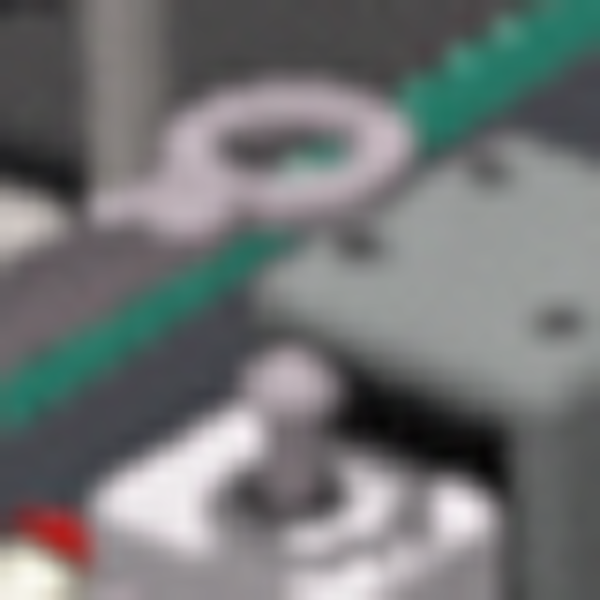

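```bash
python3 - <<'E'
from h import *
np.set_printoptions(precision=4,suppress=True)
D=np.load("pics/top3.npy");S=np.load("pics/side3.npy")
# ring depths in top
u0,v0=310.6,241.2
P=[]
for v in range(232,252):
  for u in range(300,321):
    p=atd("top",u,v,D[v,u])
    if .08<p[2]<.12: P.append(p)
P=np.array(P);print(len(P),P[:,2].mean(),np.percentile(P[:,2],[5,50,95]),(P.max(0)+P.min(0))/2,P.mean(0))
# fit circle center of hole: annulus pts in top & side
Q=[]
for v in range(184,200):
  for u in range(224,244):
    p=atd("side",u,v,S[v,u])
    if .08<p[2]<.12 and np.hypot(p[0]-.48,p[1]+.22)<.03: Q.append(p)
Q=np.array(Q);print(len(Q),np.percentile(Q[:,2],[5,50,95]))
z=np.median(P[:,2])
print("eye top",atz("top",u0,v0,z),"side",atz("side",234.0,191.4,z))
print("peg top",atz("top",310.1,242.0,.065), atz("top",309.7,241.9,.065),"side",atz("side",233.8,207.0,.062))
s=get_state();a=s["eef_rot"][2]+np.pi/2;print("nominal eye",s["tool_pos"][:2]+.095*np.array([np.cos(a),np.sin(a)]),np.degrees(a),s["tool_pos"])
E
```

```text
135 0.10038461917250201 [0.0966 0.1004 0.1053] [ 0.4769 -0.2236  0.1013] [ 0.4771 -0.2251  0.1004]
140 [0.0972 0.1014 0.1032]
eye top [ 0.4791 -0.22    0.1004] side [ 0.4785 -0.2204  0.1004]
peg top [ 0.4781 -0.2202  0.065 ] [ 0.4784 -0.2192  0.065 ] side [ 0.4766 -0.2193  0.062 ]
nominal eye [ 0.4783 -0.22  ] 56.09692840525681 [ 0.4253 -0.2989  0.1055]
```

```bash
python3 - <<'E'
from h import *
x,y=.4240,-.2982
bot.servo_line([x,y,.080],vel=.05)
s=get_state();f0=s["force"].copy();print(s["time_s"],s["tool_pos"],f0)
for z in (.074,.069,.064,.060,.057,.0555):
    bot.servo_line([x,y,z],vel=.04)
    s=get_state();print(round(s["time_s"],2),np.round(s["tool_pos"],4),np.round(s["force"]-f0,2))
    if np.abs(s["force"]-f0).max()>4: break
for n in("side","top"):
    p,d=optics.camera(n); cv2.imwrite(f"pics/{n}4.png",p); np.save(f"pics/{n}4.npy",d)
t=cv2.imread("pics/top4.png");s=cv2.imread("pics/side4.png")
a=cv2.resize(t[227:257,295:325],None,fx=13,fy=13,interpolation=2)
b=cv2.resize(s[190:230,210:250],(390,390),interpolation=2);cv2.imwrite("pics/k.png",np.hstack([a,b]))
E
```

```text
9.8667 [ 0.42398603 -0.29816521  0.07981913] [-0.03538795 -0.0445835  -0.42943742]
10.17 [ 0.4238 -0.2981  0.0738] [ 0.45 -0.35 -0.82]
10.44 [ 0.4238 -0.298   0.0687] [ 0.21 -0.12 -1.07]
10.72 [ 0.4238 -0.2981  0.0637] [ 0.31  0.04 -1.45]
10.97 [ 0.4238 -0.2981  0.0597] [-0.11 -0.26 -0.57]
11.22 [ 0.4239 -0.2981  0.0568] [0.08 0.01 0.24]
11.47 [ 0.424  -0.2982  0.0554] [0.01 0.23 0.07]
```

View pics/k.png

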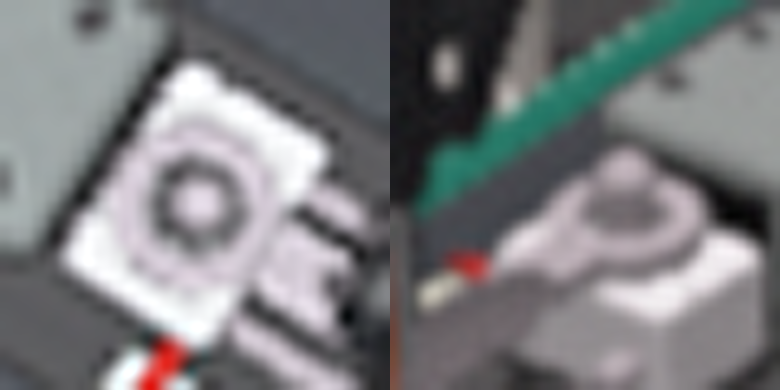

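```bash
python3 - <<'E'
from h import *
x,y=.4240,-.2982
bot.sleep(.2);f0=get_state()["force"].copy()
z=.0555
while z>.049:
    z-=.0007
    bot.servo_line([x,y,z],vel=.02); bot.sleep(.1)
    s=get_state();df=s["force"]-f0;print(round(s["time_s"],2),np.round(s["tool_pos"],4),np.round(df,2))
    if df[2]>1.8: break
bot.sleep(.4)
s=get_state();print(s["time_s"],s["force"]-f0,s["ft_torque"])
for n in("side","top"):
    p,d=optics.camera(n); cv2.imwrite(f"pics/{n}5.png",p); np.save(f"pics/{n}5.npy",d)
t=cv2.imread("pics/top5.png");s=cv2.imread("pics/side5.png")
a=cv2.resize(t[227:257,295:325],None,fx=13,fy=13,interpolation=2)
b=cv2.resize(s[190:230,210:250],(390,390),interpolation=2);cv2.imwrite("pics/l.png",np.hstack([a,b]))
E
```

```text
12.12 [ 0.424  -0.2982  0.0548] [ 0.43 -1.09  0.04]
12.47 [ 0.424  -0.2982  0.0541] [-0.82 -0.89  0.18]
12.82 [ 0.424  -0.2982  0.0534] [ 0.27 -0.4  -0.91]
13.17 [ 0.4241 -0.2983  0.0528] [-0.42 -0.86  0.58]
13.52 [ 0.4241 -0.2984  0.0524] [-1.96 -1.2   5.68]
13.9167 [-1.10473486 -1.26273353  6.17845105] [0.41148735 0.12026237 0.05569245]
```

View pics/l.png

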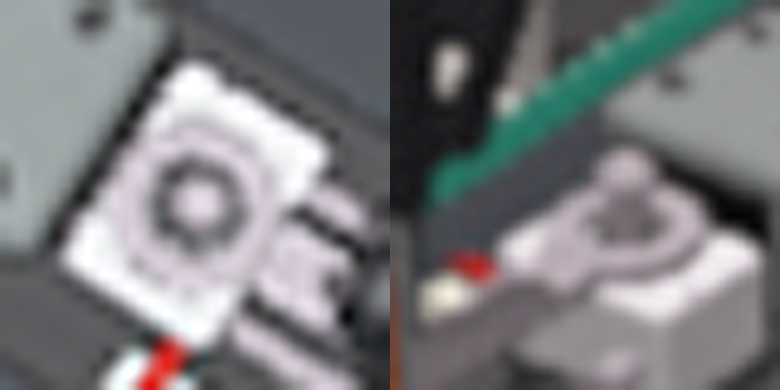

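```bash
python3 - <<'E'
from h import *
ax=np.array([np.cos(np.radians(56.1)),np.sin(np.radians(56.1))])
p0=np.array([.4240,-.2982])
bot.servo_line([*p0,.0529],vel=.02);f0=get_state()["force"].copy()
for d in (.005,.015,.025,.035):
    bot.servo_line([*(p0-d*ax),.0529],vel=.03);bot.sleep(.1)
    s=get_state();f=s["force"]-f0;print(round(s["time_s"],2),d,np.round(s["tool_pos"],4),(p0-s["tool_pos"][:2])@ax,"along",f[:2]@ax,"fz",f[2],s["finger_gap"])
bot.sleep(.3)
for n in("side","top"):
    p,d=optics.camera(n); cv2.imwrite(f"pics/{n}6.png",p); np.save(f"pics/{n}6.npy",d)
t=cv2.imread("pics/top6.png");s=cv2.imread("pics/side6.png")
a=cv2.resize(t[235:275,290:330],(390,390),interpolation=2)
b=cv2.resize(s[195:235,195:235],(390,390),interpolation=2);cv2.imwrite("pics/m.png",np.hstack([a,b]))
E
```

```text
14.68 0.005 [ 0.421  -0.3025  0.0528] 0.0052094024275809525 along 0.635038366397556 fz -1.6841443514833085 0.19635903004119412
15.27 0.015 [ 0.4165 -0.3093  0.0527] 0.013387328323134025 along 5.359001365958282 fz -1.924254330485405 0.20149952491213255
15.85 0.025 [ 0.4113 -0.3172  0.0527] 0.022804357012594693 along 7.351744018653478 fz -3.7548628095046626 0.20647238006455276
16.43 0.035 [ 0.4061 -0.325   0.0527] 0.0322620042505498 along 8.5083915555836 fz -3.8456529376700184 0.19784689395975585
```

View pics/m.png

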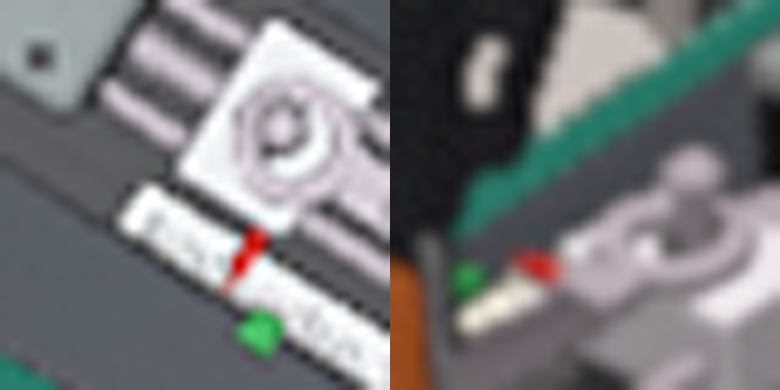

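```bash
cat >> h.py <<'E'
AX=np.array([np.cos(np.radians(56.1)),np.sin(np.radians(56.1))]);PEG=np.array([.478,-.2198])
def ptr(n,p,win):
    u0,u1,v0,v1=win;f=8
    c=cv2.resize(p[v0:v1,u0:u1],None,fx=f,fy=f,interpolation=2).astype(int);B,G,R=c[...,0],c[...,1],c[...,2]
    out={}
    for k,m in(("red",(R>140)&(G<80)&(B<80)),("green",(G>140)&(R<110)&(B<130))):
        v,u=np.nonzero(m)
        if len(u)==0: continue
        U,V=crop(u,v,u0,v0,f)
        P=np.array([atz(n,a,b,.030)[:2] for a,b in zip(U,V)])-PEG
        t=P@AX;y=P@np.array([-AX[1],AX[0]])
        out[k]=(len(t),t.mean(),t.min(),t.max(),y.min(),y.max(), t[y>y.max()-.004].mean())
    return out
E
python3 - <<'E'
from h import *
np.set_printoptions(precision=4,suppress=True)
for i in(0,6):
    print("top",i,ptr("top",cv2.imread(f"pics/top{i}.png"),(290,330,240,280)))
    print("side",i,ptr("side",cv2.imread(f"pics/side{i}.png"),(185,235,205,238)))
p=cv2.imread("pics/top6.png");cv2.imwrite("pics/n.png",cv2.resize(p[253:278,305:330],None,fx=24,fy=24,interpolation=2))
E
```

```text
top 0 {'red': (427, np.float64(-0.012306587133757377), np.float64(-0.015435375587311178), np.float64(-0.009172321329222103), np.float64(0.025989249457716895), np.float64(0.03828966902609007), np.float64(-0.012299647444847975)), 'green': (873, np.float64(-0.0504432299119895), np.float64(-0.057832470296491904), np.float64(-0.005741408642421246), np.float64(0.04299513011800878), np.float64(0.10927215077182906), np.float64(-0.009494292052051094))}
side 0 {'red': (463, np.float64(-0.013126488702403651), np.float64(-0.016881511760522605), np.float64(-0.008797090612363213), np.float64(0.02883128967182335), np.float64(0.04117936738447007), np.float64(-0.012252478536510654)), 'green': (568, np.float64(-0.05166362630949346), np.float64(-0.07131920522198747), np.float64(0.010115255733319624), np.float64(0.044103157863772335), np.float64(0.0762573147867496), np.float64(-0.01012476978776238))}Traceback (most recent call last):
  File "<stdin>", line 4, in <module>
  File "h.py", line 21, in ptr
    P=np.array([atz(n,a,b,.030)[:2] for a,b in zip(U,V)])-PEG
                ~~~^^^^^^^^^^^^
  File "h.py", line 6, in atz
    c=optics.calibration(n);T=np.array(c["camera_from_world"]);R=T[:3,:3];t=T[:3,3]
ValueError: time passes only in moves, steps and waits
```

```bash
sed -i 's/^def proj/import functools\n_C={}\ndef cal(n):\n    if n not in _C: _C[n]=optics.calibration(n)\n    return _C[n]\ndef proj/; s/c=optics.calibration(n)/c=cal(n)/; s/t=P@AX;y=P@np.array(\[-AX\[1\],AX\[0\]\])/t=P@AX;y=P@np.array([-AX[1],AX[0]]);k_=(y<.06)\&(t<0);t=t[k_];y=y[k_]/' h.py
python3 - <<'E'
from h import *
s=get_state();print(s["time_s"],s["tool_pos"])
for i in(0,6):
    for n,w in(("top",(290,330,240,280)),("side",(185,235,205,238))):
        for k,v in ptr(n,cv2.imread(f"pics/{n}{i}.png"),w).items(): print(n,i,k,np.round(v,4).tolist())
p=cv2.imread("pics/top6.png");cv2.imwrite("pics/n.png",cv2.resize(p[253:278,305:330],None,fx=24,fy=24,interpolation=2))
E
```

```text
16.8333 [ 0.40613096 -0.3250276   0.05269883]
top 0 red [427.0, -0.0123, -0.0154, -0.0092, 0.026, 0.0383, -0.0123]
top 0 green [830.0, -0.0526, -0.0578, -0.0471, 0.043, 0.0531, -0.0523]
side 0 red [463.0, -0.0131, -0.0169, -0.0088, 0.0288, 0.0412, -0.0123]
side 0 green [490.0, -0.0546, -0.059, -0.0497, 0.0441, 0.0526, -0.0544]
top 6 red [455.0, -0.038, -0.0411, -0.0352, 0.0258, 0.0391, -0.0379]
top 6 green [829.0, -0.0526, -0.0578, -0.0471, 0.043, 0.0531, -0.0523]
side 6 red [4185.0, -0.0793, -0.1041, -0.0342, 0.0149, 0.06, -0.0654]
side 6 green [29.0, -0.0518, -0.053, -0.0507, 0.0455, 0.0477, -0.0518]
```

View pics/n.png

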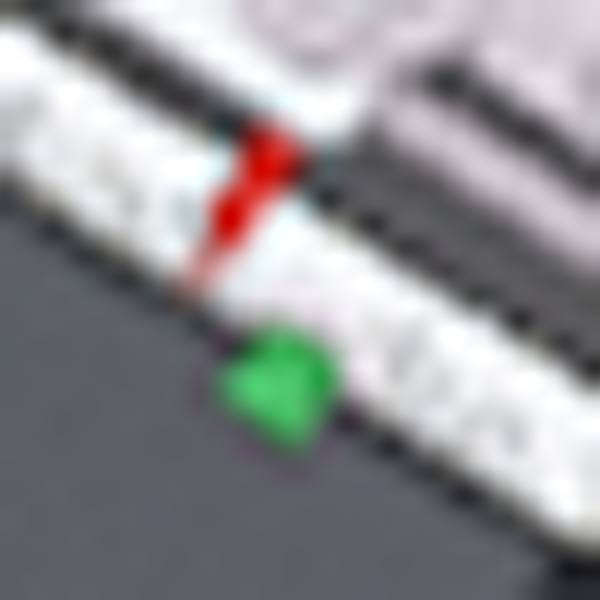

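```bash
python3 - <<'E'
from h import *
p0=np.array([.4240,-.2982])
for d in (.045,.0507):
    bot.servo_line([*(p0-d*AX),.0529],vel=.03);bot.sleep(.1)
    s=get_state();print(round(s["time_s"],2),d,np.round(s["tool_pos"],4),(p0-s["tool_pos"][:2])@AX,s["force"],s["finger_gap"])
bot.sleep(.3)
for n in("side","top"):
    p,d=optics.camera(n); cv2.imwrite(f"pics/{n}7.png",p); np.save(f"pics/{n}7.npy",d)
for k,v in ptr("top",cv2.imread("pics/top7.png"),(290,330,240,280)).items(): print(k,np.round(v,4).tolist())
t=cv2.imread("pics/top7.png");s=cv2.imread("pics/side7.png")
a=cv2.resize(t[250:280,303:333],(390,390),interpolation=2)
b=cv2.resize(s[195:235,185:225],(390,390),interpolation=2);cv2.imwrite("pics/o.png",np.hstack([a,b]))
D=np.load("pics/top7.npy")
for u,v in((316,268),(317,269),(316,269),(315,265)): print(atd("top",u,v,D[v,u]))
E
```

```text
17.42 0.045 [ 0.4009 -0.3329  0.0526] 0.0416914583186045 [ 6.0288411   8.19533286 -2.75198028] 0.20068739246195466
17.86 0.0507 [ 0.3979 -0.3374  0.0526] 0.04706607685963463 [ 6.24111293  8.10922653 -3.80436894] 0.19292316338623178
red [483.0, -0.0527, -0.0559, -0.0497, 0.0256, 0.0387, -0.0528]
green [782.0, -0.0525, -0.0578, -0.0471, 0.0438, 0.0531, -0.0523]
[ 0.4097707  -0.23590396  0.02502673]
[ 0.40709124 -0.2384496   0.02586746]
[ 0.4072473  -0.23557708  0.02974103]
[ 0.41764624 -0.23380657  0.01828284]
```

View pics/o.png

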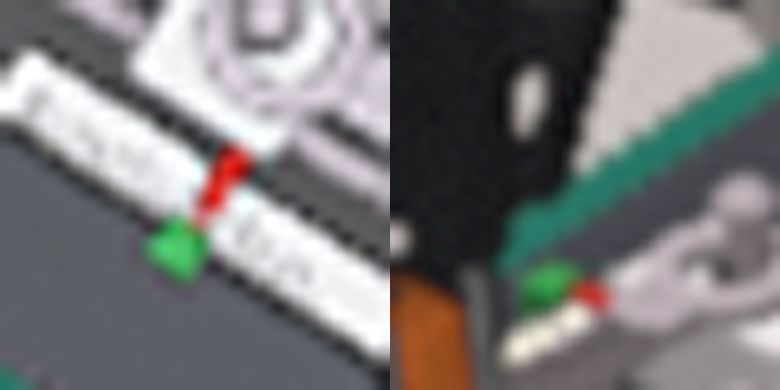

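```bash
python3 - <<'E'
from h import *
p=cv2.imread("pics/side7.png");p[:,:197]=0
for k,v in ptr("side",p,(197,210,218,230)).items(): print(k,np.round(v,4).tolist())
D=np.load("pics/side7.npy")
for v,u in ((223,200),(224,201),(225,205),(224,205),(218,218),(219,214)): print((u,v),p[v,u],np.round(atd("side",u,v,D[v,u]),4))
T=np.load("pics/top7.npy");q=cv2.imread("pics/top7.png")
# eye ring height
P=np.array([atd("top",u,v,T[v,u]) for v in range(245,275) for u in range(310,345)])
r=P[:,:2]-(PEG-.0405*AX-.0055*AX);m=(np.hypot(*r.T)<.017)&(np.hypot(*r.T)>.011)
print("ring z",np.percentile(P[m,2],[25,50,75]))
cv2.imwrite("pics/q.png",cv2.resize(p[190:235,195:240],None,fx=13,fy=13,interpolation=2))
E
```

```text
red [275.0, -0.0533, -0.0558, -0.0495, 0.0332, 0.0418, -0.0528]
green [423.0, -0.0549, -0.0591, -0.0502, 0.0444, 0.0525, -0.0545]
(200, 223) [ 85 156  64] [ 0.4053 -0.2383  0.0306]
(201, 224) [ 80 157  58] [ 0.4084 -0.2433  0.0313]
(205, 225) [ 53  58 189] [ 0.4172 -0.2448  0.0301]
(205, 224) [ 51  58 168] [ 0.4172 -0.2443  0.0323]
(218, 218) [181 175 186] [ 0.4457 -0.2436  0.0479]
(214, 219) [176 169 181] [ 0.4384 -0.2506  0.0494]
ring z [0.04587291 0.04796924 0.04935276]
```

View pics/q.png

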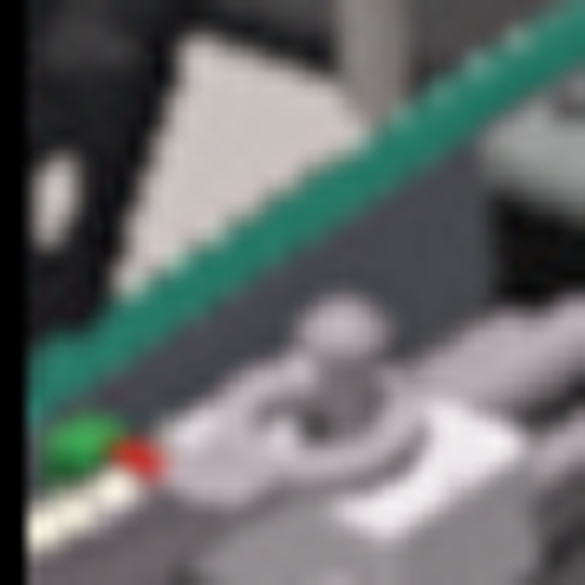

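```bash
python3 - <<'E'
from h import *
p0=np.array([.4240,-.2982])
bot.servo_line([*(p0-.0514*AX),.0529],vel=.02);bot.sleep(.5)
p,d=optics.camera("top")
for k,v in ptr("top",p,(290,330,240,280)).items(): print(k,np.round(v,4).tolist())
s=get_state();print(s["time_s"],s["tool_pos"],s["force"],np.abs(s["dq"]).max(),s["finger_gap"])
bot.job_done()
E
```

```text
red [463.0, -0.0534, -0.0569, -0.0501, 0.0256, 0.0381, -0.0533]
green [778.0, -0.0525, -0.0578, -0.0471, 0.0438, 0.0531, -0.0523]
19.0583 [ 0.39758538 -0.33780642  0.05257914] [ 6.88246428  8.98020633 -3.75144977] 0.0014277616549551774 0.20417145339636703
the job is handed in; nothing more can be done
```

I handed the job in at about 19 s. The gripper was still holding the handle, and the pointer stood level with the green clip. No verdict was reported.

**What I did:** I gripped the orange block across its 18 mm faces at 80 N. I lowered the eye over the peg until it touched the carriage (about 6 N) and held it there about 0.4 s, with the carriage at home. Then I pulled the carriage out about 41 mm by the handle alone.

**Last checks:**
- **Pointer:** the top camera put it 1 mm past the middle of the clip. The side camera, before the final 0.7 mm pull, had it 1.7 mm short. The two views disagree by about 2 mm, and both are within the 5 mm limit.
- **Pull:** the wrist read about 11 N, which fits the spring at that distance.
- **Eye:** the last pictures, taken just before the final pull, show it around the peg and under the head. Its measured top height (48 mm) means it is resting on the carriage.
- **Arm:** it was still (joint speeds below 0.002 rad/s), and the finger opening had not changed, so there was no sign of the grip slipping.
- **Not checked:** I had no separate measurement of finger-to-carriage contact. I also took no dedicated look at the things on the belt, but no move went near them.

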